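# Seat a bottle on the spinner plate and hold the drive tensioner engaged

## Task

Load the bench bottle spinner: take the white screw-cap bottle that stands on the open worktop, stand it upright in the middle of the spinner's round sprung plate and, still gripping it, press it straight down until the plate is fully depressed and catches, then let go of it. Next push the upright post of the sprung tensioner arm back, past its ratchet click and on to its stop, and finish while still holding it pressed against the stop with the fingers, the bottle left standing on the lowered plate. Do not disturb the small loose things around.

Things in the scene. Friction and masses are not known exactly. Their poses are not given: they have to be found in the camera images.
- bottle: white plastic reagent bottle with a screw cap, 52 mm diameter body (plain cylinder to about 80 mm height), 123 mm tall in all, about 0.22 kg; loose, stands upright on the open worktop left of the spinner (a similar bottle far back at the wall is not meant). Origin: centre of its underside, z up. Grip the body.
- spinner: the bottle spinner: a fixed aluminium base plate 130 mm (its x) by 250 mm (its y), 14 mm thick, z up; its +x points roughly away from the robot, its +y roughly to the left (it stands turned by up to 0.3 rad). Origin: on the worktop, 20 mm to the -y side of the base's middle. On it: the round sprung plate, axis at (5, 85) mm; the tensioner arm, pivot at (-28, 12) mm, reaching to -y.
- plate_top (a point): centre of the round sprung plate's upper face (where the bottle's underside comes to stand), 54 mm above the worktop when up. The plate is a grey disc of 92 mm diameter and 10 mm thickness with a raised centring lip 6 mm high, 62 mm inside and 73 mm outside diameter.
- plate (a joint): how far the sprung plate is pushed down, m: 0 = up, 0.018 = fully depressed (hard stop). Takes about 4 N to start and 12 to 15 N to press fully; passing 0.015 a hidden catch drops in, and the plate released then stays down at about 0.015. The bottle's weight alone does not lower it.
- tensioner: the tensioner arm: flat steel bell crank, bar 15 mm wide with its top 48 mm above the worktop, an idler wheel on its short end and an upright post on its long end: black roller of 18 mm diameter, 36 mm tall, under a 22 mm wide, 5 mm thick steel cap; the post's top is 89 mm above the worktop. Origin: pivot axis at worktop height; its -y axis points to the post.
- post_mid (a point): middle of the post's black roller, on its axis, 66 mm above the worktop, 100 mm from the pivot axis.
- pivot (a point): point on the arm's upright pivot axis at the same height as post_mid.
- swing (a joint): angle of the tensioner arm, rad: 0 = rest, post straight to the spinner's -y side of the pivot; grows as the post is pushed to the spinner's +x (anticlockwise from above) on an arc of 100 mm radius, to the stop at 0.58. Sprung: 2.3 N at the post to start, 6 N at the stop, 1 to 2 N more while lifting the pawl. Ratchet clicks at 0.46; let go beyond that, it springs back only to 0.46.
- pawl (a joint): the small sprung pawl slider on the base behind the arm, m: 0 = in (dropped); it is lifted to about 0.006 while the arm's tooth passes and drops back to 0 at the click.
- loupe: small black standing loupe, 36 mm diameter, 34 mm tall; loose bystander, in front of the tall fixed microscope, which stands at the right of the spinner, round x 0.68, y -0.17 m, its eyepieces reaching forward to x 0.48 and over 0.4 m high: swing the arm past it drawn in close to its base. Origin at its underside.
- slips: small flat carton of cover slips, 59x82x22 mm; loose bystander. Origin at its underside.
- tube: small conical snap-cap tube, 38 mm long, 14 mm thick, lying down to the right of the spinner; loose bystander. Origin at its underside.

How it is judged:
By the outcome, as a careful person would: the job done as asked, in the order asked, and still so for the second after the job is handed in, while the arm keeps its last pose, push and grip.
It also fails if it takes over 64 s, if anything falls off the work surface, if the arm or the gripper's body presses on something with over 40 N, if the wrist force passes 120 N, or if a joint passes its speed limit or range.

## Robot

A 6-joint arm with a two-finger parallel gripper is mounted at the origin on a cart in front of the work surface, level with it; the furniture and walls round the work are solid. World frame = base frame: x ahead of the robot, y to its left, z up, the work surface at z = 0. Lengths are in mm, angles in rad, forces in N, time in s.
With the tool pointing down it reaches from about 300 to 825 mm from the base axis. Payload 5.4 kg.
Tool frame: the origin (TCP) lies between the finger pads; the fingertips stand 17 mm ahead of it and the grasp point (between the pads) lies 2 mm behind it; z points along the fingers, y is the line along which they close (so a half turn about z gives the same grasp; the last joint's range is limited). The gripper opens to 92 mm and grips with 3 to 60 N. Pads are 20 mm wide; open, the fingers measure 128 mm over their backs; the gripper's body (75 mm by 189 mm) begins 69 mm behind the grasp point.
Start: joints at [-1.516, 0.158, 1.597, -0, 1.386, -0.21], TCP at [150.463, -554.948, 231.601] pointing down, gripper open.
Joint ranges: [-2.91, 2.91], [-0.94, 2.29], [0.18, 2.7], [-1.29, 4.43], [0.17, 2.64], [-3, 3]. Speed limits (rad/s): [2.57, 2.57, 3.14, 3.14, 3.14, 3.14].

## Interface

Orientations are given as a 3x3 rotation matrix whose columns are the frame's x, y, z axes.
In Python, from bench import readout, imaging, job gives the robot as it stands. The module is installed in compiled form; this text tells all that it offers.
- The arm moves only by the shell command python3 -m handwheel 'ROWS' [OPENING] [FORCE]. ROWS is JSON, a list of rows, each a list of 2 entries, a list of its own where there are three numbers: the shift along the tool's x, y, z in units of 0.02 m (1.0 is 0.02 m), then the turn, a rotation vector about the tool's x, y, z in units of 6 degrees (1.0 is 6 degrees). A call has exactly 10 rows; each row shifts and turns the commanded pose from where the row before left it, along the tool's axes as they then stand; what a row does not reach is not made up. A row lasts 1/12 s, in which the tool goes at most 41.7 mm and 7.16 degrees, less where a joint would pass 70% of its speed; a pose out of reach is approached as far as the arm can. A call with a number of a shift or a turn outside -1 to 1 is refused whole. A call with a gripper value outside its range is refused whole. OPENING is the opening, from 0 (shut) to 1 (fully open), set as the call begins (- or left out, the last holds). The fingers move at their own pace and stop on an object; FORCE is the grip in N (left out, the last holds). Time passes only in rows, so rows that do not move let the fingers close, or fill a call up. It gives the time, the measured TCP pose, the force, the opening and the grip force at its end, in the units of the state.
- readout.get_obs(): the state, without advancing time (a new reading comes with each control period).
- imaging.snapshot(name): name is "scene" or "top" or "wrist"; returns (picture, depth): 384x512x3 uint8, red, green, blue; 384x512 float32, mm along the optical axis (not along the pixel's ray), 0 where there is no reading.
- imaging.camera_params(name): a dict with "fx", "fy", "cx", "cy" (pixels), "R" (3x3) and "t" (3): a world point X has camera coordinates R X + t. Camera axes: x right, y down, z forward; pixel columns grow to the right and rows downward; lengths in mm; the calibration is good to about 2 mm. A picture is of the moment at which its call begins: read the wrist's pose just before it. camera_params takes no time and is no camera call; for the wrist camera it gives the pose at the moment of the call.
- job.job_done(): hands the job in; it is judged then, once.
The state is a dict: "clock": time; "joints": joint angles; "joint_velocities": joint speeds; "joint_efforts": joint torques, N m; "tool_pos": TCP position; "orientation": TCP orientation; "force": force on the tool from outside, world axes, zero at the start; "moment": the same for the moment, N m; "finger_gap": finger opening in mm; "finger_force": force on a finger pad.
Only numpy, scipy, OpenCV 4.12 (cv2) and the standard library are available. Lean on these libraries where they do the work, as an engineer would, in place of code of your own. Each camera call takes 0.05 s, during which the arm holds its last target. There are 200 camera calls.

## Working session

There is one attempt and no reset: what is moved stays moved. The work goes in short steps, Python scripts to look and compute and a shell command to move; the robot and the scene stay as the last step left them, time stands still between calls to the robot, and variables do not carry over. Pictures are saved under pics/ and viewed, at most 10 in all, crops included, and the job is handed in when it is done.

```bash
mkdir -p pics; python3 - <<'E'
from bench import readout, imaging
import cv2,numpy as np
o=readout.get_obs();print(o)
for n in("scene","top"):
    p,d=imaging.snapshot(n);cv2.imwrite(f"pics/{n}0.png",p[:,:,::-1]);np.savez(f"{n}0.npz",p=p,d=d,**imaging.camera_params(n));print(imaging.camera_params(n))
E
```

```text
{'clock': 0.0, 'joints': array([-1.51611193e+00,  1.59052057e-01,  1.59820069e+00, -3.26900404e-05,
        1.38621168e+00, -2.10097039e-01]), 'joint_velocities': array([-0.00065196, -0.00124981,  0.00044943,  0.00017939, -0.00024333,
       -0.00064912]), 'joint_efforts': array([ 2.68415115e-04, -3.85563540e+01, -3.22108948e+01,  7.02084973e-02,
        3.79168941e-02, -1.19603988e-04]), 'tool_pos': array([ 150.41509637, -554.36592993,  230.63300962]), 'orientation': array([[ 9.65148169e-01,  2.61704019e-01, -1.34392527e-04],
       [ 2.61703807e-01, -9.65146430e-01,  1.86722010e-03],
       [ 3.58950538e-04, -1.83731510e-03, -9.99998248e-01]]), 'force': array([ 0.63385002, -0.10285638, -0.49314135]), 'moment': array([-0.0136953 , -0.04539222, -0.00924578]), 'finger_force': 0.0, 'finger_gap': 91.78463083423613}
{'fx': 459.2360533955259, 'fy': 459.2360533955259, 'cx': 255.06556409518754, 'cy': 196.49553146693285, 'R': array([[-0.74997777, -0.66139102,  0.0097605 ],
       [-0.37574815,  0.41383912, -0.82918665],
       [ 0.54437733, -0.62553904, -0.55888659]]), 't': array([ 471.62371367,  227.43473376, 1187.25503526])}
{'fx': 457.8893139211297, 'fy': 457.8893139211297, 'cx': 247.2828335623653, 'cy': 187.63252783781655, 'R': array([[-0.02349746, -0.99962452, -0.01409548],
       [-0.99296774,  0.02497274, -0.11572136],
       [ 0.11602991,  0.0112772 , -0.9931817 ]]), 't': array([ 117.77379825,  550.25775254, 1342.8389608 ])}
```

View pics/scene0.png

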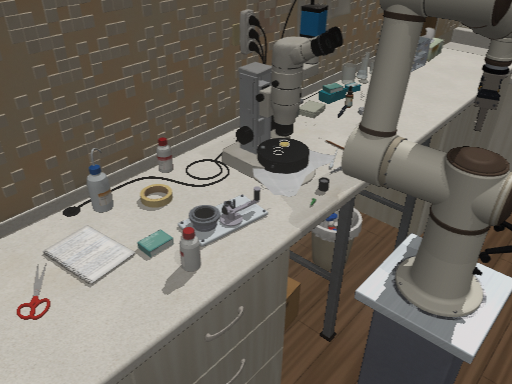

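View pics/top0.png

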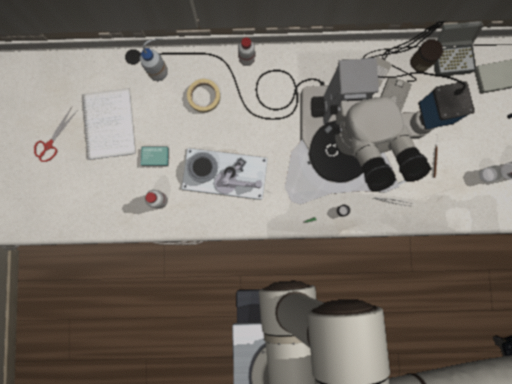

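The bottle (red cap) is at scene (190,250) and top (155,200). The spinner is at top (225,173), with its plate at (202,166) and its post on the right, near (255,175). The green carton is at top (154,156), the tube at (309,220) and the loupe at (343,211).

```bash
cat > h.py <<'E'
import numpy as np,cv2
def load(n):
    z=np.load(n);return z['p'],z['d'],dict((k,z[k]) for k in('fx','fy','cx','cy','R','t'))
def onplane(c,u,v,h):
    r=c['R'].T@np.array([(u-c['cx'])/c['fx'],(v-c['cy'])/c['fy'],1]);o=-c['R'].T@c['t']
    return o+r*(h-o[2])/r[2]
def cloud(c,d):
    v,u=np.indices(d.shape);P=np.stack([(u-c['cx'])/c['fx']*d,(v-c['cy'])/c['fy']*d,d],-1)
    return (P-c['t'])@c['R']
E
python3 - <<'E'
from h import *
for n in('top0.npz','scene0.npz'):
    p,d,c=load(n);X=cloud(c,d);hsv=cv2.cvtColor(p,cv2.COLOR_RGB2HSV)
    ok=d>0
    reg=ok&(X[...,0]>300)&(X[...,0]<650)&(X[...,1]>-60)&(X[...,1]<420)
    print(n,'table z',np.median(X[reg][:,2]))
    # bottle cap: red, z>95
    red=reg&((hsv[...,0]<8)|(hsv[...,0]>172))&(hsv[...,1]>130)
    P=X[red];print('red',len(P),P.min(0).round(),P.max(0).round(),np.median(P,0).round(1))
    m=reg&(X[...,2]>25)&(X[...,2]<140)
    k,lab,st,ce=cv2.connectedComponentsWithStats(m.astype(np.uint8))
    for i in range(1,k):
        if st[i,4]>15:
            P=X[lab==i];print(st[i],P.min(0).round(),P.max(0).round(),P.mean(0).round())
p,d,c=load('top0.npz')
a=cv2.resize(p[140:215,135:280],None,fx=5,fy=5,interpolation=cv2.INTER_CUBIC);cv2.imwrite('pics/a.png',a[:,:,::-1])
p,d,c=load('scene0.npz')
a=cv2.resize(p[175:275,165:285],None,fx=6,fy=6,interpolation=cv2.INTER_CUBIC);cv2.imwrite('pics/b.png',a[:,:,::-1])
E
```

```text
top0.npz table z 2.338532768347483
red 63 [511. 362. 120.] [534. 389. 132.] [522.5 376.  124.3]
[187 155  31  28 688] [571. 192.  46.] [650. 283.  67.] [613. 237.  57.]
[285 154  18  51 723] [500. -60.  26.] [650.  -9.  55.] [575. -38.  39.]
[215 157  48  32 448] [548.  61.  25.] [648. 202.  97.] [583. 134.  47.]
[155 159  10   6  25] [632. 356.  25.] [649. 384.  32.] [642. 370.  27.]
[145 190  22  19 321] [498. 349.  25.] [550. 399. 132.] [521. 368.  93.]
scene0.npz table z -2.0777264836493377
red 82 [506. 366. 108.] [534. 393. 127.] [520.1 382.  123.3]
[256 173  41  24 420] [499. -60.  27.] [649.  -7.  52.] [573. -37.  39.]
[222 186  39  34 362] [546.  61.  25.] [635. 184.  93.] [575. 131.  50.]
[189 205  32  24 541] [569. 191.  25.] [650. 287.  64.] [608. 245.  53.]
[180 227  21  40 650] [495. 357.  25.] [543. 405. 128.] [512. 387.  78.]
```

View pics/a.png

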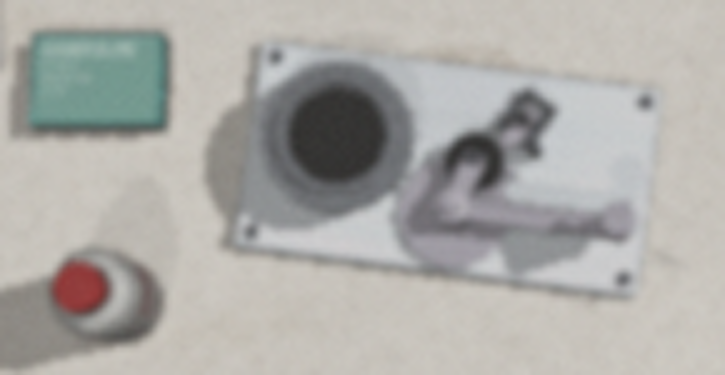

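View pics/b.png

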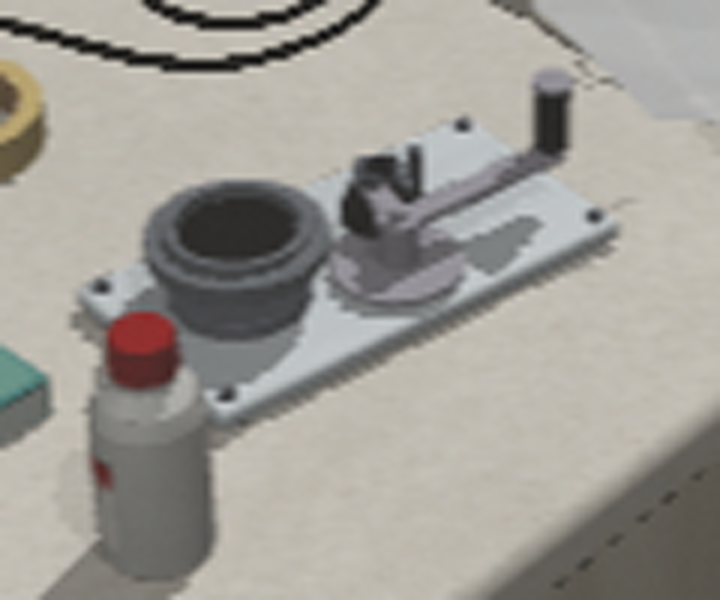

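The top crop shows the base plate corners at about (258,42), (658,88), (632,297) and (232,247). The plate's dark centre is at (338,133), the cap at (80,287) and the post cap at about (620,218). The scene crop confirms the post at (551,80 for the cap top) and the bottle cap top at (143,328).

```bash
python3 - <<'E'
from h import *
p,d,c=load('top0.npz');p2,d2,c2=load('scene0.npz')
A=lambda u,v,h:onplane(c,135+(u-2)/5,140+(v-2)/5,h)
B=lambda u,v,h:onplane(c2,165+(u-2.5)/6,175+(v-2.5)/6,h)
K=[A(*q,14) for q in((258,42),(658,88),(632,297),(232,247))]
for q in K:print(q.round(1))
print('sides',[np.linalg.norm(K[i]-K[(i+1)%4]).round() for i in range(4)])
y=((K[0]+K[3])-(K[1]+K[2]));y/=np.linalg.norm(y);x=((K[0]+K[1])-(K[3]+K[2]));x/=np.linalg.norm(x)
print('yaw',np.arctan2(-y[0],y[1]),np.arctan2(x[1],x[0]))
M=np.mean(K,0);yaw=(np.arctan2(-y[0],y[1])*2+np.arctan2(x[1],x[0]))/3
R=np.array([[np.cos(yaw),-np.sin(yaw)],[np.sin(yaw),np.cos(yaw)]])
o=M[:2]+R@[0,-20];f=lambda a,b:(o+R@[a,b]).round(1)
print('yaw',yaw,'org',o.round(1),'plate',f(5,85),'pivot',f(-28,12),'post',f(-28,-88))
print('plate seen',A(338,133,58).round(1),'post',A(622,218,89).round(1),B(551,80,89).round(1))
print('plate scene',B(238,228,60).round(1))
print('bottle',A(80,287,123).round(1),B(143,328,123).round(1))
E
```

```text
[682.8 289.9  14. ]
[647.7  44.3  14. ]
[519.4  63.8  14. ]
[556.  306.8  14. ]
sides [np.float64(248.0), np.float64(130.0), np.float64(246.0), np.float64(128.0)]
yaw -0.14600178829222293 -0.14145146258504573
yaw -0.1444850130564972 org [598.6 156.4] plate [615.8 239.8] pivot [572.6 172.3] post [558.2  73.4]
plate seen [617.4 236.4  58. ] post [558.4  69.6  89. ] [559.5  73.7  89. ]
plate scene [614.  241.4  60. ]
bottle [522.8 375.3 123. ] [525.5 375.6 123. ]
```

Both views agree to a few mm and with the given sizes: bottle ≈ (524,375), plate ≈ (616,240), post ≈ (559,73), spinner yaw ≈ -0.145. I'm moving now, drawn in close past the microscope.

```bash
python3 -m handwheel '[[[0,-1,0],[0,0,0.843]],[[0,-1,0],[0,0,0.843]],[[0,-1,0],[0,0,0.843]],[[0,-1,0],[0,0,0]],[[0,-1,0],[0,0,0]],[[0,-1,0],[0,0,0]],[[0,-1,0],[0,0,0]],[[0,-1,0],[0,0,0]],[[0,-1,0],[0,0,0]],[[0,-1,0],[0,0,0]]]' 1 20
python3 -m handwheel '[[[0,-1,0],[0,0,0]],[[0.58,-0.75,0],[0,0,0]],[[0.58,-0.75,0],[0,0,0]],[[0.58,-0.75,0],[0,0,0]],[[0.58,-0.75,0],[0,0,0]],[[0.58,-0.75,0],[0,0,0]],[[0.58,-0.75,0],[0,0,0]],[[0.58,-0.75,0],[0,0,0]],[[0.58,-0.75,0],[0,0,0]],[[0.58,-0.75,0],[0,0,0]]]'
```

```text
clock: 0.93
tool_pos: [139.9, -354.7, 231.1]
orientation: [[1.0, -0.0, -0.0], [-0.0, -1.0, 0.001], [-0.0, -0.001, -1.0]]
force: [-0.2, -0.4, -0.3]
finger_gap: 91.7
finger_force: 0.0
clock: 1.77
tool_pos: [244.7, -200.0, 231.3]
orientation: [[1.0, -0.0, -0.0], [-0.0, -1.0, 0.0], [-0.0, -0.0, -1.0]]
force: [0.4, 0.7, -0.3]
finger_gap: 91.7
finger_force: 0.0
```

```bash
python3 -m handwheel '[[[0.64,-0.78,0],[0,0,0]],[[0.64,-0.78,0],[0,0,0]],[[0.64,-0.78,0],[0,0,0]],[[0.64,-0.78,0],[0,0,0]],[[0.64,-0.78,0],[0,0,0]],[[0.64,-0.78,0],[0,0,0]],[[0.64,-0.78,0],[0,0,0]],[[0.64,-0.78,0],[0,0,0]],[[0.64,-0.78,0],[0,0,0]],[[0.34,-0.9,0],[0,0,0]]]' | sed -n 1,2p
python3 -m handwheel '[[[0.34,-0.9,0],[0,0,0]],[[0.34,-0.9,0],[0,0,0]],[[0.34,-0.9,0],[0,0,0]],[[0.34,-0.9,0],[0,0,0]],[[0.34,-0.9,0],[0,0,0]],[[0.34,-0.9,0],[0,0,0]],[[0.34,-0.9,0],[0,0,0]],[[0.34,-0.9,0],[0,0,0]],[[0.34,-0.9,0],[0,0,0]],[[0.34,-0.9,0],[0,0,0]]]' | sed -n 1,2p
python3 -m handwheel '[[[0.34,-0.9,0],[0,0,0]],[[0.34,-0.9,0],[0,0,0]],[[0.34,-0.9,0],[0,0,0]],[[0.34,-0.9,0],[0,0,0]],[[0.34,-0.9,0],[0,0,0]],[[0.34,-0.9,0],[0,0,0]],[[0.34,-0.9,0],[0,0,0]],[[0,0,0],[0,0,0]],[[0,0,0],[0,0,0]],[[0,0,0],[0,0,0]]]'
python3 - <<'E'
from bench import readout, imaging
import cv2,numpy as np
p,d=imaging.snapshot("wrist");cv2.imwrite("pics/w1.png",p[:,:,::-1]);c=imaging.camera_params("wrist");np.savez("w1.npz",p=p,d=d,**c)
print(readout.get_obs()['joints'])
E
```

```text
clock: 2.6
tool_pos: [367.0, -41.8, 231.3]
clock: 3.43
tool_pos: [434.3, 138.3, 231.2]
clock: 4.27
tool_pos: [481.5, 262.8, 231.2]
orientation: [[1.0, -0.0, -0.001], [-0.0, -1.0, -0.001], [-0.001, 0.001, -1.0]]
force: [-0.4, -0.1, 0.2]
finger_gap: 92.2
finger_force: 0.0
[ 2.78955916e-01  9.10133150e-02  1.67136339e+00 -3.17794485e-04
  1.38005320e+00  1.85038084e+00]
```

View pics/w1.png

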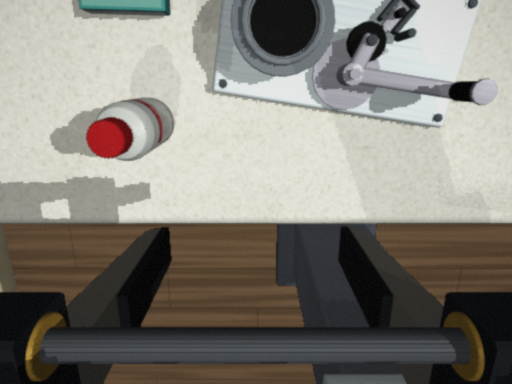

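The wrist view shows the bottle cap at (109,138), the plate bore near (283,22), the post cap at (485,92), and base corners at about (214,92) and (439,127).

```bash
python3 - <<'E'
from h import *
p,d,c=load('w1.npz');hsv=cv2.cvtColor(p,cv2.COLOR_RGB2HSV);X=cloud(c,d)
red=((hsv[...,0]<8)|(hsv[...,0]>172))&(hsv[...,1]>180)&(X[...,2]>118)
P=X[red];print('cap top',len(P),(P.min(0)+P.max(0))/2,np.ptp(P,0),np.median(P[:,2]))
v,u=np.nonzero(red);print(onplane(c,u.mean(),v.mean(),123))
# bottle body bottom half
b=(X[...,2]>20)&(X[...,2]<80)&(X[...,1]>330)&(X[...,0]<580);P=X[b];print('body',P.min(0),P.max(0))
# lip top
l=(X[...,2]>56)&(X[...,2]<66)&(X[...,1]>180)&(X[...,1]<300)&(X[...,0]>560);v,u=np.nonzero(l);print('lip z',np.median(X[l][:,2]))
g=cv2.cvtColor(p,cv2.COLOR_RGB2GRAY);m=((g<40)&(np.indices(g.shape)[0]<70)).astype(np.uint8);m[:,:230]=0;m[:,330:]=0
cs=max(cv2.findContours(m,0,cv2.CHAIN_APPROX_NONE)[0],key=cv2.contourArea);pt=cs[:,0];pt=pt[pt[:,1]>2]
W=np.array([onplane(c,a,b,60)[:2] for a,b in pt]);A=np.c_[2*W,np.ones(len(W))];s=np.linalg.lstsq(A,(W**2).sum(1),rcond=None)[0]
print('bore@60',s[:2],2*np.sqrt(s[2]+s[0]**2+s[1]**2))
t=(X[...,2]>82)&(X[...,2]<100)&(X[...,1]<110)&(X[...,1]>30)&(X[...,0]>520);P=X[t];print('postcap',(P.min(0)+P.max(0))/2,np.ptp(P,0),onplane(c,485,92,89))
print('corners',onplane(c,214,92,14),onplane(c,439,127,14))
E
```

```text
cap top 1187 [524.99149002 326.58592155 251.54668349] [ 78.17487912 128.13039573 267.02418624] 123.95379760213254
[525.42752997 374.84696418 123.        ]
body [505.41393473 349.20915318  20.1420889 ] [552.25665464 383.95043478  79.98927418]
lip z 59.59708908995265
bore@60 [617.36751141 237.48797734] 55.337422214986006
postcap [559.17487455  72.08437664  86.86868711] [20.88973129 21.23177921  9.62122301] [558.51535892  70.65068123  89.        ]
corners [557.33414471 304.15403437  14.        ] [521.05757243  64.35257835  14.        ]
```

```bash
python3 -m handwheel '[[[0.367,-0.935,0],[0,0,0]],[[0.367,-0.935,0],[0,0,0]],[[0.367,-0.935,0],[0,0,0]],[[0.367,-0.935,0],[0,0,0]],[[0.367,-0.935,0],[0,0,0]],[[0.367,-0.935,0],[0,0,0]],[[0,0,0],[0,0,0]],[[0,0,0.5],[0,0,0]],[[0,0,0.9],[0,0,0]],[[0,0,0.9],[0,0,0]]]'|sed -n 1,4p
python3 -m handwheel '[[[0,0,0.9],[0,0,0]],[[0,0,0.9],[0,0,0]],[[0,0,0.9],[0,0,0]],[[0,0,0.9],[0,0,0]],[[0,0,0.9],[0,0,0]],[[0,0,0.9],[0,0,0]],[[0,0,0.65],[0,0,0]],[[0,0,0],[0,0,0]],[[0,0,0],[0,0,0]],[[0,0,0],[0,0,0]]]'
python3 -m handwheel '[[[0,0,0],[0,0,0]],[[0,0,0],[0,0,0]],[[0,0,0],[0,0,0]],[[0,0,0],[0,0,0]],[[0,0,0],[0,0,0]],[[0,0,0],[0,0,0]],[[0,0,0],[0,0,0]],[[0,0,0],[0,0,0]],[[0,0,0],[0,0,0]],[[0,0,0],[0,0,0]]]' 0.45 45
```

```text
clock: 5.15
tool_pos: [526.2, 374.2, 185.2]
orientation: [[1.0, -0.001, 0.001], [-0.001, -1.0, -0.0], [0.001, 0.0, -1.0]]
force: [-0.4, 0.3, -0.3]
clock: 5.98
tool_pos: [526.7, 375.4, 65.8]
orientation: [[1.0, -0.0, 0.002], [-0.0, -1.0, 0.001], [0.002, -0.001, -1.0]]
force: [-0.4, 0.7, 0.3]
finger_gap: 91.8
finger_force: 0.0
clock: 6.82
tool_pos: [526.1, 375.7, 64.7]
orientation: [[1.0, -0.0, 0.0], [-0.0, -1.0, 0.0], [0.0, -0.0, -1.0]]
force: [-0.1, 0.5, 0.4]
finger_gap: 50.8
finger_force: 45.0
```

```bash
python3 -m handwheel '[[[0,0,-0.5],[0,0,0]],[[0,0,-1],[0,0,0]],[[0,0,-1],[0,0,0]],[[0,0,-1],[0,0,0]],[[0,0,-1],[0,0,0]],[[0,1,-0.5],[0,0,0]],[[0,1,0],[0,0,0]],[[0,1,0],[0,0,0]],[[0,1,0],[0,0,0]],[[0,1,0],[0,0,0]]]'
python3 -m handwheel '[[[0,1,0],[0,0,0]],[[0,0.7,0],[0,0,0]],[[0,0,0],[0,0,0]],[[0,0,0],[0,0,0]],[[0,0,0],[0,0,0]],[[0,0,0],[0,0,0]],[[0,0,0],[0,0,0]],[[0,0,0],[0,0,0]],[[0,0,0],[0,0,0]],[[0,0,0],[0,0,0]]]'
python3 - <<'E'
from bench import readout, imaging
import cv2,numpy as np
c=imaging.camera_params("wrist");p,d=imaging.snapshot("wrist");cv2.imwrite("pics/w2.png",p[:,:,::-1]);np.savez("w2.npz",p=p,d=d,**c)
E
```

```text
clock: 7.65
tool_pos: [525.5, 274.5, 164.7]
orientation: [[1.0, 0.0, -0.001], [0.0, -1.0, -0.0], [-0.001, 0.0, -1.0]]
force: [-0.4, -0.1, -2.4]
finger_gap: 50.5
finger_force: 45.0
clock: 8.48
tool_pos: [525.9, 241.8, 164.6]
orientation: [[1.0, 0.0, -0.0], [0.0, -1.0, 0.0], [-0.0, -0.0, -1.0]]
force: [0.8, -0.2, -2.5]
finger_gap: 51.0
finger_force: 45.0
```

View pics/w2.png

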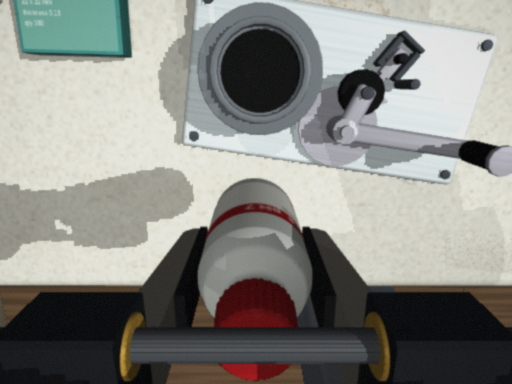

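The wrist view shows the plate in full, with its bore at (261,69) and rim spanning about 199–322 by 4–134. The bottle is gripped upright and the post cap is at (494,160).

```bash
python3 - <<'E'
from h import *
p,d,c=load('w2.npz');X=cloud(c,d);g=cv2.cvtColor(p,cv2.COLOR_RGB2GRAY)
def fit(pt,h):
    W=np.array([onplane(c,a,b,h)[:2] for a,b in pt]);A=np.c_[2*W,np.ones(len(W))];s=np.linalg.lstsq(A,(W**2).sum(1),rcond=None)[0]
    return s[:2].round(1),(2*np.sqrt(s[2]+s[0]**2+s[1]**2)).round(1)
def con(m):
    return max(cv2.findContours(m.astype(np.uint8),0,cv2.CHAIN_APPROX_NONE)[0],key=cv2.contourArea)[:,0]
roi=np.zeros(g.shape,bool);roi[2:150,190:330]=1
print('dark',[fit(con((g<45)&roi),h) for h in(54,60)])
m=roi&(X[...,2]>50)&(X[...,2]<64);print('disc',m.sum(),fit(con(m),54),np.median(X[m][:,2]))
m2=roi&(X[...,2]>57.5)&(X[...,2]<64);print('lip',fit(con(m2),60), X[m2][:,:2].min(0),X[m2][:,:2].max(0))
print('post',onplane(c,495,160,89),'corner',onplane(c,183,145,14),onplane(c,448,184,14),onplane(c,190,-8,14))
E
```

```text
dark [(array([618. , 237.4]), np.float64(56.7)), (array([617.8, 237.5]), np.float64(55.4))]
disc 13012 (array([617.9, 237.7]), np.float64(90.6)) 55.11642428582775
lip (array([617.9, 237.7]), np.float64(71.5)) [582.20434347 201.7306109 ] [654.06812503 274.14426914]
post [559.75688137  77.81798879  89.        ] corner [557.49228925 305.27476199  14.        ] [521.32099034  62.99286843  14.        ] [678.84297004 292.43423218  14.        ]
```

```bash
python3 -m handwheel '[[[0.9,0.04,0],[0,0,0]],[[0.9,0.04,0],[0,0,0]],[[0.9,0.04,0],[0,0,0]],[[0.9,0.04,0],[0,0,0]],[[0.6,0.04,0],[0,0,0]],[[0.4,0,0],[0,0,0]],[[0,0,0],[0,0,0]],[[0,0,0],[0,0,0]],[[0,0,0.5],[0,0,0]],[[0,0,0.5],[0,0,0]]]'
python3 -m handwheel '[[[0,0,0.5],[0,0,0]],[[0,0,0.4],[0,0,0]],[[0,0,0],[0,0,0]],[[0,0,0],[0,0,0]],[[0,0,0],[0,0,0]],[[0,0,0],[0,0,0]],[[0,0,0],[0,0,0]],[[0,0,0],[0,0,0]],[[0,0,0],[0,0,0]],[[0,0,0],[0,0,0]]]'
```

```text
clock: 9.37
tool_pos: [617.8, 237.9, 144.5]
orientation: [[1.0, 0.0, 0.001], [0.0, -1.0, 0.0], [0.001, -0.0, -1.0]]
force: [-0.2, -0.5, -3.1]
finger_gap: 50.6
finger_force: 45.0
clock: 10.2
tool_pos: [618.1, 237.6, 126.8]
orientation: [[1.0, -0.0, 0.0], [-0.0, -1.0, 0.0], [0.0, -0.0, -1.0]]
force: [0.0, -0.3, -3.6]
finger_gap: 50.8
finger_force: 45.0
```

Bottle underside is at about 62 mm. I'll descend to contact, then press slowly.

```bash
python3 -m handwheel '[[[0,0,0.15],[0,0,0]],[[0,0,0.15],[0,0,0]],[[0,0,0.1],[0,0,0]],[[0,0,0.1],[0,0,0]],[[0,0,0],[0,0,0]],[[0,0,0],[0,0,0]],[[0,0,0],[0,0,0]],[[0,0,0],[0,0,0]],[[0,0,0],[0,0,0]],[[0,0,0],[0,0,0]]]' - 58
python3 -m handwheel '[[[0,0,0.1],[0,0,0]],[[0,0,0.1],[0,0,0]],[[0,0,0.1],[0,0,0]],[[0,0,0.1],[0,0,0]],[[0,0,0],[0,0,0]],[[0,0,0],[0,0,0]],[[0,0,0],[0,0,0]],[[0,0,0],[0,0,0]],[[0,0,0],[0,0,0]],[[0,0,0],[0,0,0]]]'
```

```text
clock: 11.03
tool_pos: [618.1, 237.5, 116.8]
orientation: [[1.0, -0.0, 0.0], [-0.0, -1.0, -0.0], [0.0, 0.0, -1.0]]
force: [-2.1, 0.5, 1.4]
finger_gap: 50.4
finger_force: 58.0
clock: 11.87
tool_pos: [618.1, 237.6, 108.7]
orientation: [[1.0, -0.0, 0.0], [-0.0, -1.0, -0.0], [0.0, 0.0, -1.0]]
force: [-2.2, -0.6, 3.6]
finger_gap: 50.6
finger_force: 58.0
```

```bash
python3 -m handwheel '[[[0,0,0.1],[0,0,0]],[[0,0,0.1],[0,0,0]],[[0,0,0.1],[0,0,0]],[[0,0,0],[0,0,0]],[[0,0,0],[0,0,0]],[[0,0,0],[0,0,0]],[[0,0,0],[0,0,0]],[[0,0,0],[0,0,0]],[[0,0,0],[0,0,0]],[[0,0,0],[0,0,0]]]'
python3 -m handwheel '[[[0,0,0.1],[0,0,0]],[[0,0,0.05],[0,0,0]],[[0,0,0],[0,0,0]],[[0,0,0],[0,0,0]],[[0,0,0],[0,0,0]],[[0,0,0],[0,0,0]],[[0,0,0],[0,0,0]],[[0,0,0],[0,0,0]],[[0,0,0],[0,0,0]],[[0,0,0],[0,0,0]]]'
```

```text
clock: 12.7
tool_pos: [618.2, 237.6, 103.3]
orientation: [[1.0, 0.0, 0.001], [0.0, -1.0, -0.0], [0.001, 0.0, -1.0]]
force: [-4.1, -0.4, 6.4]
finger_gap: 50.5
finger_force: 58.0
clock: 13.53
tool_pos: [618.3, 237.6, 100.6]
orientation: [[1.0, 0.0, 0.001], [0.0, -1.0, -0.0], [0.001, 0.0, -1.0]]
force: [-3.5, -1.4, 8.0]
finger_gap: 50.4
finger_force: 58.0
```

```bash
python3 -m handwheel '[[[0,0,0.1],[0,0,0]],[[0,0,0],[0,0,0]],[[0,0,0],[0,0,0]],[[0,0,0],[0,0,0]],[[0,0,0],[0,0,0]],[[0,0,0],[0,0,0]],[[0,0,0],[0,0,0]],[[0,0,0],[0,0,0]],[[0,0,0],[0,0,0]],[[0,0,0],[0,0,0]]]'
```

```text
clock: 14.37
tool_pos: [618.7, 237.6, 100.4]
orientation: [[1.0, 0.0, 0.001], [0.0, -1.0, -0.0], [0.001, 0.0, -1.0]]
force: [-5.8, -1.3, 16.6]
finger_gap: 50.9
finger_force: 58.0
```

The plate hit its hard stop: net force jumped to 20 N at 18 mm. I'll ease up onto the catch, then open.

```bash
python3 -m handwheel '[[[0,0,-0.1],[0,0,0]],[[0,0,-0.1],[0,0,0]],[[0,0,0],[0,0,0]],[[0,0,0],[0,0,0]],[[0,0,0],[0,0,0]],[[0,0,0],[0,0,0]],[[0,0,0],[0,0,0]],[[0,0,0],[0,0,0]],[[0,0,0],[0,0,0]],[[0,0,0],[0,0,0]]]'
python3 -m handwheel '[[[0,0,-0.03],[0,0,0]],[[0,0,0],[0,0,0]],[[0,0,0],[0,0,0]],[[0,0,0],[0,0,0]],[[0,0,0],[0,0,0]],[[0,0,0],[0,0,0]],[[0,0,0],[0,0,0]],[[0,0,0],[0,0,0]],[[0,0,0],[0,0,0]],[[0,0,0],[0,0,0]]]'
```

```text
clock: 15.2
tool_pos: [618.3, 237.6, 102.4]
orientation: [[1.0, 0.0, 0.001], [0.0, -1.0, -0.0], [0.001, 0.0, -1.0]]
force: [-3.0, -1.2, 7.3]
finger_gap: 50.5
finger_force: 58.0
clock: 16.03
tool_pos: [618.3, 237.6, 103.0]
orientation: [[1.0, 0.0, 0.001], [0.0, -1.0, -0.0], [0.001, 0.0, -1.0]]
force: [-3.6, -1.5, 7.2]
finger_gap: 50.9
finger_force: 58.0
```

```bash
python3 -m handwheel '[[[0,0,-0.06],[0,0,0]],[[0,0,0],[0,0,0]],[[0,0,0],[0,0,0]],[[0,0,0],[0,0,0]],[[0,0,0],[0,0,0]],[[0,0,0],[0,0,0]],[[0,0,0],[0,0,0]],[[0,0,0],[0,0,0]],[[0,0,0],[0,0,0]],[[0,0,0],[0,0,0]]]'
```

```text
clock: 16.87
tool_pos: [618.3, 237.6, 103.7]
orientation: [[1.0, -0.0, 0.001], [-0.0, -1.0, 0.0], [0.001, -0.0, -1.0]]
force: [-2.3, -0.5, 5.0]
finger_gap: 50.4
finger_force: 58.0
```

```bash
python3 -m handwheel '[[[0,0,-0.04],[0,0,0]],[[0,0,0],[0,0,0]],[[0,0,0],[0,0,0]],[[0,0,0],[0,0,0]],[[0,0,0],[0,0,0]],[[0,0,0],[0,0,0]],[[0,0,0],[0,0,0]],[[0,0,0],[0,0,0]],[[0,0,0],[0,0,0]],[[0,0,0],[0,0,0]]]'
```

```text
clock: 17.7
tool_pos: [618.0, 237.6, 104.0]
orientation: [[1.0, -0.0, -0.0], [-0.0, -1.0, 0.0], [-0.0, -0.0, -1.0]]
force: [1.3, 0.5, -0.6]
finger_gap: 50.9
finger_force: 58.0
```

The load came off abruptly, so the catch is holding. Releasing and rising straight up.

```bash
python3 -m handwheel '[[[0,0,0],[0,0,0]],[[0,0,0],[0,0,0]],[[0,0,0],[0,0,0]],[[0,0,0],[0,0,0]],[[0,0,0],[0,0,0]],[[0,0,0],[0,0,0]],[[0,0,0],[0,0,0]],[[0,0,-0.3],[0,0,0]],[[0,0,-0.5],[0,0,0]],[[0,0,-0.7],[0,0,0]]]' 0.95 30
python3 -m handwheel '[[[0,0,-1],[0,0,0]],[[0,0,-1],[0,0,0]],[[0,0,-1],[0,0,0]],[[0,0,-1],[0,0,0]],[[0,0,-0.6],[0,0,0]],[[-0.8,0.5,0],[0,0,0]],[[-0.8,0.8,0],[0,0,0]],[[-0.8,0.8,0],[0,0,0]],[[-0.8,0.8,0],[0,0,0]],[[-0.8,0.8,0],[0,0,0]]]'
python3 - <<'E'
from bench import readout, imaging
import cv2,numpy as np
c=imaging.camera_params("wrist");p,d=imaging.snapshot("wrist");np.savez("w3.npz",p=p,d=d,**c)
q,_=imaging.snapshot("scene");q=cv2.resize(q[150:300,150:350],None,fx=2.5,fy=2.5)
cv2.imwrite("pics/w3.png",np.hstack([cv2.resize(p,(500,375)),q[:375,:300]])[:,:,::-1])
E
```

```text
clock: 18.53
tool_pos: [617.4, 237.4, 134.3]
orientation: [[1.0, -0.0, -0.002], [-0.0, -1.0, -0.0], [-0.002, 0.0, -1.0]]
force: [-0.5, -0.3, 0.1]
finger_gap: 87.7
finger_force: 0.0
clock: 19.37
tool_pos: [537.4, 163.0, 227.1]
orientation: [[1.0, 0.0, 0.001], [0.0, -1.0, 0.0], [0.001, -0.0, -1.0]]
force: [-0.0, 0.0, 0.5]
finger_gap: 87.5
finger_force: 0.0
```

View pics/w3.png

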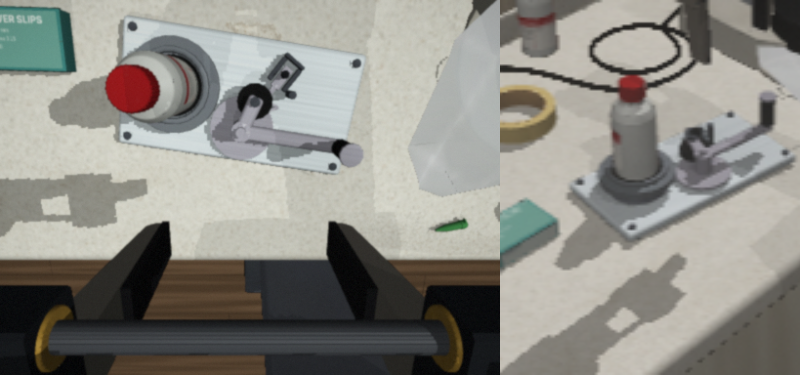

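The bottle stands upright inside the lip, with the cap at about (132,88) in the wrist view. The post cap is at (350,154) and the bystanders are untouched. I'll check the heights.

```bash
python3 - <<'E'
from h import *
p,d,c=load('w3.npz');X=cloud(c,d);hsv=cv2.cvtColor(p,cv2.COLOR_RGB2HSV)
r=((hsv[...,0]<8)|(hsv[...,0]>172))&(hsv[...,1]>180)&(X[...,2]>158)&(X[...,2]<170);P=X[r];print('cap',len(P),np.median(P[:,2]),((P.min(0)+P.max(0))/2)[:2])
l=(np.hypot(X[...,0]-618,X[...,1]-238)<46)&(X[...,2]<70)&(X[...,2]>30);print('plate z pct',np.percentile(X[l][:,2],[10,30,50,70,90]))
t=(X[...,2]>82)&(X[...,2]<95)&(X[...,1]<110)&(X[...,1]>30)&(X[...,0]>520)&(X[...,0]<620);P=X[t];print('post',(P.min(0)+P.max(0))/2,np.ptp(P,0),onplane(c,350*1.024,154*1.024,89))
E
```

```text
cap 1867 163.15118183077618 [616.36312528 237.44042345]
plate z pct [39.05954669 39.75590465 40.36776741 41.96910086 46.29912191]
post [559.22301618  72.18966173  88.86088083] [20.56264405 21.24546723  5.08528016] [560.06816861  72.82810952  89.        ]
```

```bash
python3 -m handwheel '[[[-0.174,0.855,0],[0,0,0]],[[-0.174,0.855,0],[0,0,0]],[[-0.174,0.855,0],[0,0,0]],[[-0.174,0.855,0],[0,0,0]],[[-0.174,0.855,0],[0,0,0]],[[0,0,0],[0,0,0.69]],[[0,0,0],[0,0,0.69]],[[0,0,0.5],[0,0,0]],[[0,0,1],[0,0,0]],[[0,0,1],[0,0,0]]]' 0 40
python3 -m handwheel '[[[0,0,1],[0,0,0]],[[0,0,0.5],[0,0,0]],[[0,0,0],[0,0,0]],[[0,0,0],[0,0,0]],[[0,0,0],[0,0,0]],[[0,0,0],[0,0,0]],[[0,0,0],[0,0,0]],[[0,0,0],[0,0,0]],[[0,0,0],[0,0,0]],[[0,0,0],[0,0,0]]]'
```

```text
clock: 20.3
tool_pos: [521.8, 78.4, 176.3]
orientation: [[0.99, -0.141, 0.003], [-0.141, -0.99, -0.0], [0.003, -0.0, -1.0]]
force: [0.7, -0.2, -0.5]
finger_gap: 22.9
finger_force: 0.0
clock: 21.13
tool_pos: [520.8, 78.0, 146.5]
orientation: [[0.99, -0.144, 0.0], [-0.144, -0.99, -0.0], [0.0, -0.0, -1.0]]
force: [0.1, -0.1, -0.4]
finger_gap: 0.2
finger_force: 0.0
```

```bash
python3 -m handwheel '[[[0,0,0.5],[0,0,0]],[[0,0,1],[0,0,0]],[[0,0,1],[0,0,0]],[[0,0,0.8],[0,0,0]],[[0,0,0.4],[0,0,0]],[[0,0,0],[0,0,0]],[[0.3,0,0],[0,0,0]],[[0.3,0,0],[0,0,0]],[[0,0,0],[0,0,0]],[[0,0,0],[0,0,0]]]'
python3 -m handwheel '[[[0.1,0,0],[0,0,0]],[[0.1,0,0],[0,0,0]],[[0.1,0,0],[0,0,0]],[[0.1,0,0],[0,0,0]],[[0,0,0],[0,0,0]],[[0,0,0],[0,0,0]],[[0,0,0],[0,0,0]],[[0,0,0],[0,0,0]],[[0,0,0],[0,0,0]],[[0,0,0],[0,0,0]]]'
```

```text
clock: 21.97
tool_pos: [533.9, 76.1, 73.4]
orientation: [[0.99, -0.144, 0.002], [-0.144, -0.99, -0.0], [0.002, -0.0, -1.0]]
force: [0.9, 0.2, -0.8]
finger_gap: 0.3
finger_force: 0.0
clock: 22.8
tool_pos: [540.2, 75.2, 72.1]
orientation: [[0.99, -0.144, -0.0], [-0.144, -0.99, -0.0], [-0.0, 0.0, -1.0]]
force: [-1.3, -0.4, 1.2]
finger_gap: 0.6
finger_force: 1.2
```

```bash
python3 -m handwheel '[[[0.145,0.027,0],[0,0,-0.277]],[[0.145,0.027,0],[0,0,-0.277]],[[0.145,0.027,0],[0,0,-0.277]],[[0.145,0.027,0],[0,0,-0.277]],[[0.145,0.027,0],[0,0,-0.277]],[[0.145,0.027,0],[0,0,-0.277]],[[0.145,0.027,0],[0,0,-0.277]],[[0.145,0.027,0],[0,0,-0.277]],[[0.145,0.027,0],[0,0,-0.277]],[[0.145,0.027,0],[0,0,-0.277]]]'
python3 -m handwheel '[[[0.145,0.027,0],[0,0,-0.277]],[[0.145,0.027,0],[0,0,-0.277]],[[0.145,0.027,0],[0,0,-0.277]],[[0,0,0],[0,0,0]],[[0,0,0],[0,0,0]],[[0,0,0],[0,0,0]],[[0,0,0],[0,0,0]],[[0,0,0],[0,0,0]],[[0,0,0],[0,0,0]],[[0,0,0],[0,0,0]]]'
```

```text
clock: 23.63
tool_pos: [568.3, 69.4, 71.9]
orientation: [[0.989, 0.147, -0.003], [0.147, -0.989, -0.0], [-0.003, -0.0, -1.0]]
force: [-6.1, -0.6, 3.1]
finger_gap: 0.1
finger_force: 2.8
clock: 24.47
tool_pos: [577.8, 69.4, 72.0]
orientation: [[0.973, 0.23, -0.001], [0.23, -0.973, 0.0], [-0.0, -0.0, -1.0]]
force: [-4.5, -0.0, 1.6]
finger_gap: 0.7
finger_force: 2.1
```

```bash
python3 -m handwheel '[[[0.145,0.027,0],[0,0,-0.277]],[[0.145,0.027,0],[0,0,-0.277]],[[0.145,0.027,0],[0,0,-0.277]],[[0.145,0.027,0],[0,0,-0.277]],[[0.145,0.027,0],[0,0,-0.277]],[[0,0,0],[0,0,0]],[[0,0,0],[0,0,0]],[[0,0,0],[0,0,0]],[[0,0,0],[0,0,0]],[[0,0,0],[0,0,0]]]'
python3 -m handwheel '[[[0.1,0.02,0],[0,0,-0.19]],[[0.1,0.02,0],[0,0,-0.19]],[[0,0,0],[0,0,0]],[[0,0,0],[0,0,0]],[[0,0,0],[0,0,0]],[[0,0,0],[0,0,0]],[[0,0,0],[0,0,0]],[[0,0,0],[0,0,0]],[[0,0,0],[0,0,0]],[[0,0,0],[0,0,0]]]'
```

```text
clock: 25.3
tool_pos: [592.2, 70.8, 72.0]
orientation: [[0.93, 0.368, -0.001], [0.368, -0.93, -0.0], [-0.001, -0.0, -1.0]]
force: [-5.4, -0.0, 2.5]
finger_gap: 0.5
finger_force: 2.7
clock: 26.13
tool_pos: [596.1, 71.6, 72.0]
orientation: [[0.914, 0.405, -0.001], [0.405, -0.914, -0.0], [-0.001, -0.0, -1.0]]
force: [-6.4, -1.1, 1.8]
finger_gap: -0.1
finger_force: 2.8
```

```bash
python3 -m handwheel '[[[0.05,0.01,0],[0,0,-0.1]],[[0.05,0,0],[0,0,0]],[[0,0,0],[0,0,0]],[[0,0,0],[0,0,0]],[[0,0,0],[0,0,0]],[[0,0,0],[0,0,0]],[[0,0,0],[0,0,0]],[[0,0,0],[0,0,0]],[[0,0,0],[0,0,0]],[[0,0,0],[0,0,0]]]'

```

```text
clock: 26.97
tool_pos: [597.0, 71.8, 71.9]
orientation: [[0.91, 0.415, -0.004], [0.415, -0.91, -0.001], [-0.004, -0.001, -1.0]]
force: [-9.3, -2.3, 5.6]
finger_gap: 0.5
finger_force: 5.0
```

```bash
python3 -m handwheel '[[[0.05,0,0],[0,0,0]],[[0,0,0],[0,0,0]],[[0,0,0],[0,0,0]],[[0,0,0],[0,0,0]],[[0,0,0],[0,0,0]],[[0,0,0],[0,0,0]],[[0,0,0],[0,0,0]],[[0,0,0],[0,0,0]],[[0,0,0],[0,0,0]],[[0,0,0],[0,0,0]]]'
python3 - <<'E'
from bench import readout, imaging
import cv2,numpy as np
c=imaging.camera_params("wrist");p,d=imaging.snapshot("wrist");np.savez("w4.npz",p=p,d=d,**c)
q,_=imaging.snapshot("scene");q=cv2.resize(q[150:300,150:350],None,fx=2.5,fy=2.5)
cv2.imwrite("pics/w4.png",np.hstack([cv2.resize(p,(400,300)),cv2.resize(q,(400,300))])[:,:,::-1])
E
```

```text
clock: 27.8
tool_pos: [597.2, 71.9, 71.8]
orientation: [[0.91, 0.415, -0.006], [0.415, -0.91, -0.002], [-0.006, -0.001, -1.0]]
force: [-10.9, -4.3, 7.0]
finger_gap: 0.3
finger_force: 6.5
```

View pics/w4.png

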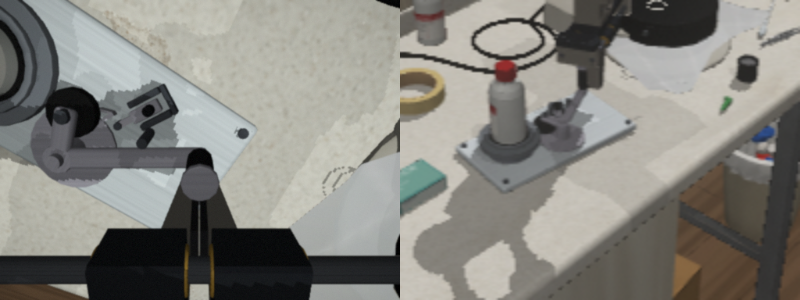

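The left (wrist) view shows the fingers centred on the post cap at (200,183), with the arm swung to the stop. The right (scene) view shows the bottle standing on the lowered plate at (507,110), with carton, tube and loupe in place. The last 1 mm commanded gave only 0.2 mm of motion and about 12 N at the post, so it is against the stop.

```bash
python3 -c "
from bench import job
print(job.job_done())"
```

```text
the job is handed in; nothing more can be done
None
```

The job is handed in: the bottle stands on the lowered, caught plate, the fingers hold the tensioner post against its stop at about 12 N, and the loose things looked undisturbed in the final view.

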